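Pulse the spice grinder

TASK

Give the spice grinder a pulse: pull the blue transport-lock slide on its console all the way out to its front end stop, then drop the clear lid into the collar with its white bar in line with the white dots, fully home. Twist the lid clockwise against its spring only half-way, until the bar is in line with the orange pulse marks and short of the lock click, and finish while still gripping it there: letting go springs it back. Leave the mug, bowls and spoon where they are.

Things in the scene. Friction and masses are not known exactly. Their poses are not given: they have to be found in the camera images.
- grinder: Electric spice grinder, fixed: round white motor body 142 mm across with a black open collar on top, and on its front a white console (104 mm wide, top 77 mm high, from 56 to 120 mm in front of the axis). Origin: on the collar's axis at counter height; z up, x from the console to the back (console on -x).
- collar_rim (a point): Centre of the black collar's rim, 95 mm above the counter. Rim outer radius 61 mm; inside, a 7 mm deep ledge of inner radius 45.3 mm with two gaps 19 mm wide, half a turn apart, for the lid's lugs (2.5 mm play each side; skirt 1.8 mm play all round). Below the ledge the lugs turn in a track. Seated, the lid's origin is 21 mm below this point.
- open_mark (a point): Front white dot on the collar's rim, by the front gap; its twin lies straight across. The lid drops in with its bar along the line through both: 0.61 rad (35 deg) counter-clockwise from the grinder's x axis, seen from above.
- pulse_mark (a point): Front orange bar on the collar's rim; its twin lies straight across. Pulse position: the lid's bar along the line through both, which is the grinder's x axis, half-way (0.61 rad clockwise) from open to locked.
- lock_mark (a point): Front red square on the collar's rim; its twin lies straight across. Bar in line with them = clicked in and locked (not wanted).
- lock_knob (a point): Top centre of the blue ribbed grip of the transport-lock slide: 12 mm along the grinder's x, 14 mm along its y, standing 20 mm above the grey slide plate (grip top 107 mm, plate top 87 mm above the counter). Locked it is at x -80, y -27.5 mm in the grinder's frame; it is pulled along the grinder's -x, away from the collar. Over 25 mm free on both y sides.
- lock_slide (a joint): Transport-lock slide, m: 0 = locked (its tongue fills the collar's front gap, so that the lid cannot drop home), 0.020 = pulled to the front end stop. Needs about 2 N and stays where it is left.
- grinder_lid: Loose lid, 140 g, standing upright: black skirt 87 mm across with two lugs (14 mm wide, to 48.5 mm radius, 5 to 12 mm up) under the ends of the bar; flange 106 mm across, underside 21 mm up, rests on the collar's rim; clear dome to 42 mm; white twist bar 78 x 18 mm, free from 42 to 76 mm up. Origin: centre of the skirt's underside; z up, x along the bar. A half turn gives the same lid.
- lid_bar (a point): Top centre of the lid's white twist bar, 76 mm above the lid's origin. Grip the bar across its 18 mm thickness.
- pulse_ring (a joint): Sprung ring inside the collar that the lid's lugs push round, rad, grows clockwise seen from above. 0 at rest, and for about the first 0.07 rad of the lid's turn; about 0.54 with the bar at the orange marks; the click's resistance begins near 0.7, clicked in past 0.9. Spring 0.15 Nm at 0, 0.29 Nm at the pulse marks; it turns the lid back if let go.
- katori: Small steel bowl, 73 mm across, 36 mm high, loose bystander. Origin: centre of its underside.
- spoon: Steel table spoon, 196 mm long, loose bystander lying on the counter. Origin: its middle, underside.
- mug: Cream tea mug, 92 mm across, 101 mm high, loose bystander. Origin: centre of its underside.
- lime: Small lime-green bowl, 62 mm across, 36 mm high, loose bystander. Origin: centre of its underside.
Mind the look-alikes: they are no part of the job. Leave any turquoise look-alike of the grinder_lid alone.

How it is judged:
On the way, in this order (a step that is already met when the one before it is completed fails the run):
1. The transport-lock slide is pulled out to its front end stop (value of joint lock_slide above 0.018 m), for 0.2 s.
2. The lid sits fully home in the collar, its lugs in the entry gaps, not yet twisted to the pulse marks (z of grinder_lid in the frame of grinder between 0.0715 and 0.0775 m and horizontal distance between grinder_lid and grinder below 0.005 m and angle between grinder_lid's own z axis and vertical below 0.06 rad and value of joint pulse_ring below 0.3 rad), for 0.1 s.
3. The lid is twisted clockwise to the orange pulse marks (z of grinder_lid in the frame of grinder between 0.0715 and 0.0775 m and horizontal distance between grinder_lid and grinder below 0.005 m and angle between grinder_lid's own z axis and vertical below 0.06 rad and angle between the x axis of grinder_lid and the x axis of grinder, either way round below 0.14 rad and value of joint pulse_ring between 0.36 and 0.72 rad), for 0.3 s.
At the end, for the whole second after the job is handed in: The slide is out to within 2 mm of its stop; the lid is home in the collar (at most 3.5 mm high, 5 mm off axis, upright within 0.06 rad), its bar within 0.14 rad of the orange marks with the sprung ring carried along (0.36 to 0.72 rad), at rest, and the fingers still grip it (over 2 N) (all of step 3 and value of joint lock_slide above 0.018 m and contact force between the fingers and grinder_lid above 2 N and angular speed of grinder_lid below 0.15 rad/s and velocity of joint pulse_ring between -0.15 and 0.15 rad/s); the arm keeps its last pose, push and grip.
It fails at once if The lid is twisted on into the lock click (value of joint pulse_ring above 0.85 rad).
It fails at once if The steel bowl is pushed away or tipped (distance of katori from where it was at the start of the episode above 0.03 m or angle between katori's own z axis and vertical above 0.35 rad).
It fails at once if The spoon is pushed away or tipped (distance of spoon from where it was at the start of the episode above 0.03 m or angle between spoon's own z axis and vertical above 0.35 rad).
It fails at once if The mug is pushed away or tipped (distance of mug from where it was at the start of the episode above 0.03 m or angle between mug's own z axis and vertical above 0.35 rad).
It fails at once if The lime-green bowl is pushed away or tipped (distance of lime from where it was at the start of the episode above 0.03 m or angle between lime's own z axis and vertical above 0.35 rad).
It also fails if it takes over 58 s, if anything falls off the work surface, if the arm or the gripper's body presses on something with over 40 N, if the wrist force passes 120 N, or if a joint passes its speed limit or range.

ROBOT

A 6-joint arm with a two-finger parallel gripper is mounted at the origin on a cart in front of the work surface, level with it; the furniture and walls round the work are solid. World frame = base frame: x ahead of the robot, y to its left, z up, the work surface at z = 0. Lengths are in m, angles in rad, forces in N, time in s.
With the tool pointing down it reaches from about 0.275 to 0.875 m from the base axis. Payload 12.5 kg.
Tool frame: the origin (TCP) lies at the very end of the fingers, on their centre line; the grasp point (between the pads) lies 19 mm behind it; z points along the fingers, y is the line along which they close (so a half turn about z gives the same grasp; the last joint's range is limited). The gripper opens to 85 mm and grips with 20 to 120 N. Pads are 22 mm wide; open, the fingers measure 114 mm over their backs; the gripper's body (76 mm by 85 mm) begins 54 mm behind the grasp point. The pads swing forward as they close: fully open they stand 13 mm farther back than shut.
Start: joints at [1.036, 0.351, 1.652, -0, 1.139, -0.085], TCP at [0.239, 0.495, 0.231] pointing down, gripper open.
Joint ranges: [-2.75, 2.75], [-0.79, 2.1], [0.01, 2.65], [-1.57, 4.71], [0.07, 3.14], [-2.87, 2.87]. Speed limits (rad/s): [2.22, 2.22, 2.79, 3.14, 3.14, 3.14].

INTERFACE

Orientations are given as a 3x3 rotation matrix whose columns are the frame's x, y, z axes.
In Python, from bench import manip gives the robot as it stands. Calls block until the motion is done:
- manip.move_ptp(position, orientation): joint-space move of the TCP to a pose.
- manip.move_l(position, attitude=None, max_speed=0.15): straight line of the TCP; attitude=None keeps the orientation; max_speed is the mean speed in m/s.
- manip.move_j(angles): joint-space move.
- manip.set_gripper(opening, effort=None): opening from 0.0 (shut) to 1.0 (fully open); effort is the grip in N (None keeps the last); returns when the fingers have stopped.
- manip.dwell(seconds).
- manip.inverse_kinematics(position, orientation): joint angles nearest the present ones, or None.
- manip.grab_frame(name): name is "side" or "top"; returns (picture, depth): 400x640x3 uint8, red, green, blue; 400x640 float32, m along the optical axis (not along the pixel's ray), 0 where there is no reading.
- manip.get_calibration(name): a dict with "camera_matrix" (3x3 intrinsics, pixels), "R" (3x3) and "t" (3): a world point X has camera coordinates R X + t. Camera axes: x right, y down, z forward; pixel columns grow to the right and rows downward; lengths in m; the calibration is good to about 2 mm. A picture is of the moment at which its call begins. get_calibration takes no time and is no camera call.
A pose or a line that the arm cannot do raises manip.Unreachable and nothing moves.
- manip.sign_off(): hands the job in; it is judged then, once.
Trained networks look in the newest picture that a camera, given by its name, has taken for a name from the list of things; names that differ only in an ending like _2 or _b are one class to them, and where a whole thing is asked for, a point or a joint stands for the part that bears it (a point fixed in the world has none). Each returns a list of dicts, best first, with "confidence" (0 to 1); they miss things now and then, are a little off and sometimes report something else, mostly with a low value. They report only what shows in the picture. A call takes as long as a camera call. They do not tell look-alikes from the thing itself.
- manip.look_for(camera, name): "at" ([x, y, z] in m, in world coordinates, good to about 4 mm: the middle of the surface that is visible of it).
Readings, each from a call of its own:
- manip.current_time(): time.
- manip.current_qpos(): joint angles.
- manip.current_joint_vel(): joint speeds.
- manip.current_joint_torque(): joint torques, N m.
- manip.current_ee_pos(): TCP position.
- manip.current_tcp_rot(): TCP orientation.
- manip.current_force(): force on the tool from outside, world axes, zero at the start.
- manip.current_ft_torque(): the same for the moment, N m.
- manip.current_grip_width(): opening from 0.0 (shut) to 1.0 (fully open).
- manip.current_grip_force(): force on a finger pad.
Only numpy, scipy, OpenCV 4.12 (cv2) and the standard library are available. Lean on these libraries where they do the work, as an engineer would, in place of code of your own. Each camera call takes 0.05 s, during which the arm holds its last target. There are 200 camera calls.

## Working session

There is one attempt and no reset: what is moved stays moved. The work goes in short steps, each a Python script; the robot and the scene stay as the last script left them, time stands still between calls to the robot, and variables do not carry over. Pictures are saved under pics/ and viewed, at most 10 in all, crops included, and the job is handed in when it is done.

```bash
mkdir -p pics
cat > h.py <<'E'
import numpy as np, cv2
from bench import manip as m
def world(cam,u,v,d):
    c=m.get_calibration(cam);K=np.array(c["camera_matrix"]);R=np.array(c["R"]);t=np.array(c["t"]).ravel()
    p=np.stack([(u-K[0,2])/K[0,0]*d,(v-K[1,2])/K[1,1]*d,d],-1)
    return (p-t)@R
def cloud(cam,depth):
    v,u=np.indices(depth.shape); return world(cam,u,v,depth)
def pix(cam,X):
    c=m.get_calibration(cam);p=np.array(c["R"])@np.array(X)+np.array(c["t"]).ravel();p=np.array(c["camera_matrix"])@p
    return p[:2]/p[2]
def Rd(yaw): # tool down, tool y axis (closing) at yaw
    y=np.array([np.cos(yaw),np.sin(yaw),0]);z=np.array([0,0,-1.]);return np.stack([np.cross(y,z),y,z],1)
E
python3 - <<'E'
from h import *
np.set_printoptions(precision=4,suppress=True)
for c in("top","side"):
    im,d=m.grab_frame(c);cv2.imwrite(f"pics/{c}0.png",im[...,::-1]);np.save(f"{c}0.npy",d);np.save(f"{c}0i.npy",im)
    for n in("grinder","collar_rim","open_mark","pulse_mark","lock_mark","lock_knob","grinder_lid","lid_bar","mug","katori","lime","spoon"):
        for r in m.look_for(c,n): print(c,n,np.array(r["at"]),round(r["confidence"],2),pix(c,r["at"]).round())
print(m.current_time(), m.current_tcp_rot())
E
```

```text
top grinder [ 0.5661 -0.0228  0.077 ] 0.91 [330. 186.]
top grinder [ 0.6187 -0.2955  0.0157] 0.25 [426. 172.]
top collar_rim [ 0.5697 -0.0173  0.0754] 0.79 [328. 185.]
top open_mark [ 0.5708 -0.0233  0.0773] 0.9 [330. 184.]
top pulse_mark [ 0.5707 -0.0249  0.0848] 0.88 [331. 184.]
top lock_mark [ 0.5701 -0.0268  0.0776] 0.9 [331. 185.]
top lock_mark [0.445  0.3261 0.0386] 0.34 [202. 230.]
top lock_knob [ 0.5175 -0.0352  0.0825] 0.56 [334. 204.]
top grinder_lid [0.4462 0.3329 0.037 ] 0.97 [200. 230.]
top grinder_lid [0.4888 0.172  0.041 ] 0.76 [258. 215.]
top lid_bar [0.4461 0.3265 0.0401] 0.98 [202. 230.]
top lid_bar [0.492  0.1708 0.0417] 0.96 [259. 214.]
top mug [0.6667 0.2405 0.0623] 0.97 [234. 149.]
top katori [ 0.5109 -0.2621  0.007 ] 0.95 [414. 210.]
top lime [ 0.5176 -0.0355  0.0847] 0.68 [334. 204.]
top lime [ 0.6204 -0.2949  0.0139] 0.63 [425. 171.]
top spoon [ 0.439  -0.2408  0.0115] 0.9 [406. 235.]
top spoon [0.4467 0.3321 0.0372] 0.47 [200. 229.]
side grinder [ 0.569  -0.0485  0.0724] 0.66 [328. 244.]
side collar_rim [ 0.5687 -0.0493  0.0728] 0.62 [328. 244.]
side open_mark [ 0.5729 -0.048   0.0731] 0.68 [330. 243.]
side pulse_mark [ 0.57   -0.0514  0.0734] 0.95 [329. 244.]
side lock_mark [ 0.568  -0.0422  0.0732] 0.89 [327. 242.]
side lock_knob [ 0.5115 -0.0344  0.0866] 0.54 [302. 238.]
side grinder_lid [0.4914 0.1524 0.0409] 0.85 [284. 203.]
side grinder_lid [0.4488 0.3094 0.0412] 0.84 [261. 170.]
side lid_bar [0.4977 0.1514 0.0382] 0.77 [286. 204.]
side lid_bar [0.4501 0.3093 0.0422] 0.63 [262. 170.]
side mug [0.6632 0.213  0.0732] 0.68 [342. 173.]
side katori [ 0.5079 -0.2454  0.0141] 0.65 [318. 334.]
side lime [ 0.6251 -0.2806  0.0185] 0.57 [378. 338.]
side spoon [ 0.4342 -0.253   0.0057] 0.68 [283. 345.]
1.3 [[-0.9005  0.4348 -0.    ]
 [ 0.4348  0.9005 -0.    ]
 [ 0.     -0.     -1.    ]]
```

View pics/top0.png

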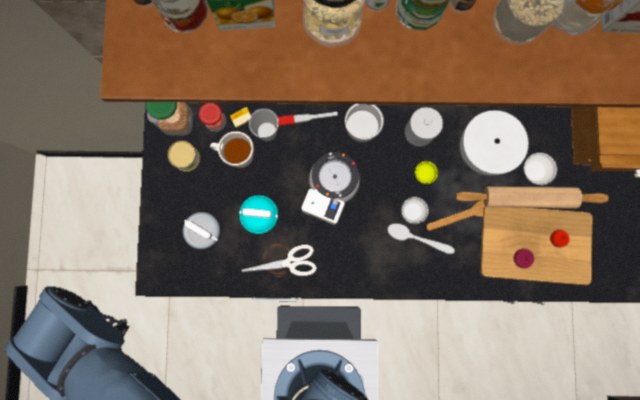

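View pics/side0.png

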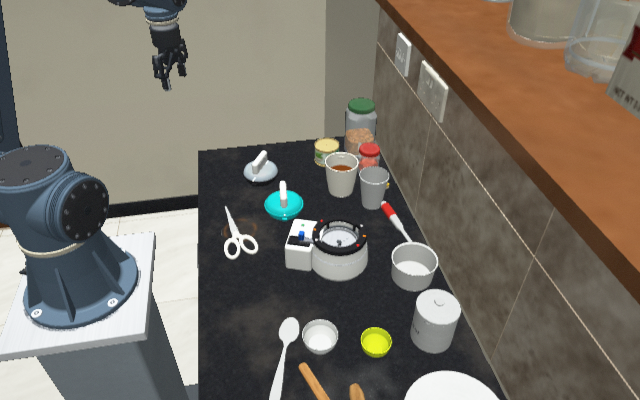

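Two lid candidates: the grey/clear one at top (201,230) and the turquoise one at (259,214). The clear one is the lid meant, and the turquoise one is the look-alike. Next I take precise measurements and one enlarged crop.

```bash
cat > meas.py <<'E'
from h import *
np.set_printoptions(precision=4,suppress=True)
for c in("top","side"):
    d=np.load(c+"0.npy");im=np.load(c+"0i.npy");P=cloud(c,d).reshape(-1,3);C=im.reshape(-1,3).astype(int)
    ok=d.ravel()>0
    def sel(xy,r,z0,z1): return ok&(np.hypot(P[:,0]-xy[0],P[:,1]-xy[1])<r)&(P[:,2]>z0)&(P[:,2]<z1)
    b=sel((.448,.32),.06,.065,.085); Q=P[b];mu=Q.mean(0);w,V=np.linalg.eigh(np.cov(Q[:,:2].T))
    rc=cv2.minAreaRect((Q[:,:2]*1000).astype(np.float32))
    print(c,"bar",b.sum(),mu,"yaw",np.arctan2(V[1,1],V[0,1]),rc, "ztop",np.percentile(Q[:,2],[10,50,90]))
    f=sel((.448,.32),.08,.02,.035);Q=P[f];print(" flange",f.sum(),cv2.minEnclosingCircle((Q[:,:2]*1000).astype(np.float32)))
    g=sel((.59,-.03),.11,.088,.102)
    Q=P[g]; # rim circle fit, excluding knob
    A=np.c_[2*Q[:,:2],np.ones(len(Q))]
    print(" rim",g.sum(),np.percentile(Q[:,2],[5,50,95]),cv2.minEnclosingCircle((Q[:,:2]*1000).astype(np.float32)))
    blue=sel((.52,-.03),.08,.06,.12)&(C[:,2]>C[:,0]+40)&(C[:,2]>100)
    print(" blue",blue.sum(),P[blue].mean(0) if blue.any() else None, P[blue&(P[:,2]>.1)].mean(0))
    con=sel((.52,-.03),.1,.07,.082)&(C.min(1)>150)
    print(" console",con.sum(),cv2.minAreaRect((P[con][:,:2]*1000).astype(np.float32)))
i=np.load("top0i.npy")[...,::-1]
a=cv2.resize(i[145:235,285:385],None,fx=4,fy=4,interpolation=cv2.INTER_CUBIC);b=cv2.resize(i[185:275,160:260],None,fx=4,fy=4,interpolation=cv2.INTER_CUBIC)
cv2.imwrite("pics/crop.png",np.hstack([a,b]))
E
python3 meas.py
```

```text
top bar 189 [0.446  0.3318 0.0733] yaw 1.0449772992351967 ((445.1827392578125, 331.7940368652344), (76.20751190185547, 18.835044860839844), 59.51128005981445) ztop [0.0686 0.0734 0.0779]
 flange 330 ((445.599609375, 332.9732666015625), 53.504188537597656)
 rim 782 [0.0893 0.0941 0.0991] ((579.7822265625, -36.30266189575195), 77.40558624267578)
 blue 38 [ 0.5089 -0.0318  0.0965] [ 0.5084 -0.0308  0.1062]
 console 645 ((548.6964721679688, -16.767135620117188), (103.14897918701172, 138.3589324951172), 69.58602142333984)
side bar 124 [0.4459 0.3258 0.0719] yaw 1.036472182453581 ((446.7193603515625, 329.1939697265625), (79.14134979248047, 19.526611328125), 60.503414154052734) ztop [0.0673 0.0727 0.0756]
 flange 240 ((444.5629577636719, 329.1701965332031), 54.507301330566406)
 rim 937 [0.0892 0.0939 0.0966] ((579.7026977539062, -38.56370162963867), 78.30543518066406)
 blue 43 [ 0.5084 -0.0367  0.1013] [ 0.5077 -0.0365  0.1051]
 console 627 ((545.5722045898438, -26.43218994140625), (119.35719299316406, 135.1204071044922), 69.2966537475586)
```

View pics/crop.png

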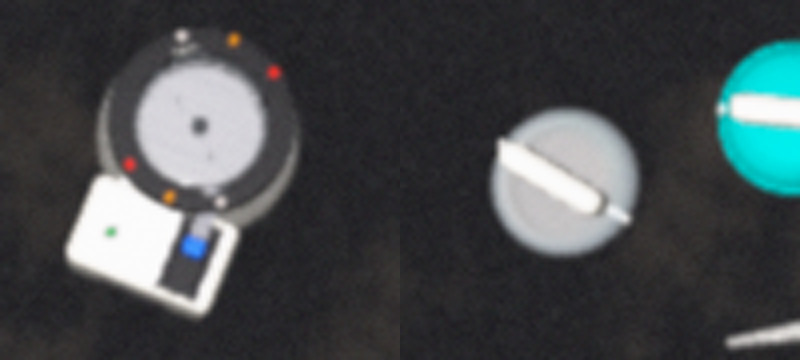

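The crop confirms it. The clear lid is at crop (565,182), with its white bar running lower-right to upper-left. On the grinder, orange marks are at (234,40) and (169,197), white dots at (181,35) and (220,202), and the blue knob at (195,246). Now I refine the grinder pose from the marks and rim.

```bash
cat > meas2.py <<'E'
from h import *
from scipy.optimize import least_squares
np.set_printoptions(precision=4,suppress=True)
def ray(cam,u,v,z):
    a=world(cam,np.array([u]),np.array([v]),np.array([1.]))[0];b=world(cam,np.array([u]),np.array([v]),np.array([2.]))[0]
    return a+(b-a)*(z-a[2])/(b[2]-a[2])
for c in("top","side"):
    d=np.load(c+"0.npy");im=np.load(c+"0i.npy");hsv=cv2.cvtColor(im,cv2.COLOR_RGB2HSV).astype(int)
    P=cloud(c,d);near=np.hypot(P[...,0]-.59,P[...,1]+.03)<.075
    near&=P[...,2]>.085
    H,S,V=[hsv[...,k] for k in range(3)]
    for n,mk in(("orange",(H>9)&(H<22)),("red",(H<8)|(H>172))):
        k=near&mk&(S>90)&(V>80);l,lab,st,ce=cv2.connectedComponentsWithStats(k.astype(np.uint8),connectivity=8)
        pts=[]
        for j in range(1,l):
            v,u=np.nonzero(lab==j);w=(S*V)[v,u].astype(float);u0,v0=(u*w).sum()/w.sum(),(v*w).sum()/w.sum()
            pts.append(ray(c,u0,v0,.095));print(c,n,st[j,4],(u0,v0),pts[-1][:2])
        if len(pts)==2:
            q=pts[0]-pts[1];print("  mid",(pts[0]+pts[1])[:2]/2,"yaw",np.arctan2(q[1],q[0]),np.hypot(*q[:2]))
    Q=P[near&(P[...,2]>.091)&(P[...,2]<.099)]
    Q=Q[np.hypot(Q[:,0]-.59,Q[:,1]+.03)<.07]
    # annulus 45.3..61: robust area centroid by soft fit
    f=lambda p:np.clip(np.abs(np.hypot(Q[:,0]-p[0],Q[:,1]-p[1])-.053)-.008,0,None)
    r=least_squares(f,[.59,-.025],loss="soft_l1",f_scale=.001,diff_step=1e-4);print(c,"annulus",len(Q),r.x,f(r.x).mean())
E
python3 meas2.py
```

```text
top orange 1395 (np.float64(343.52147178999775), np.float64(91.43597443574544)) [ 0.8245 -0.0577]
top orange 11 (np.float64(342.9560004695707), np.float64(154.56948699402813)) [ 0.6493 -0.0573]
top orange 11 (np.float64(326.86151918832894), np.float64(193.8057168037175)) [ 0.5424 -0.0151]
top red 12 (np.float64(352.9003797972877), np.float64(162.66335400862368)) [ 0.6275 -0.0841]
top red 12 (np.float64(316.97126090985796), np.float64(185.58378978380847)) [0.5642 0.0115]
  mid [ 0.5959 -0.0363] yaw -0.9858630062113474 0.11465627688614921
top annulus 612 [ 0.5953 -0.0357] 7.370698134296432e-05
side orange 7 (np.float64(314.35869346279225), np.float64(228.9734943622081)) [ 0.5426 -0.0178]
side orange 10 (np.float64(363.82536337738964), np.float64(235.46489807688042)) [ 0.6494 -0.06  ]
  mid [ 0.596  -0.0389] yaw 2.765151887560637 0.11487680300030961
side red 9 (np.float64(321.09946900772354), np.float64(220.2953838853253)) [0.5637 0.0088]
side red 10 (np.float64(357.38814332048224), np.float64(244.78534973379843)) [ 0.6275 -0.0865]
  mid [ 0.5956 -0.0388] yaw 2.1614048974173103 0.11469267461409913
side annulus 755 [ 0.5953 -0.038 ] 0.00010873590287348056
```

```bash
cat >> h.py <<'E'
G=np.array([.5958,-.0374]);GY=-.376
def gw(x,y): return G+np.array([np.cos(GY)*x-np.sin(GY)*y,np.sin(GY)*x+np.cos(GY)*y])
E
python3 - <<'E'
from h import *
np.set_printoptions(precision=4,suppress=True)
k=gw(-.080,-.0275);R=Rd(GY+np.pi/2)
m.set_gripper(.5,30)
m.move_ptp([*k,.17],R);m.move_l([*k,.0905],max_speed=.12)
print("f",m.current_force())
m.set_gripper(0,30);print("grip",m.current_grip_width()*85,m.current_grip_force(),m.current_force())
e=gw(-.1025,-.0275);m.move_l([*e,.0905],max_speed=.03);print(m.current_force(),m.current_ee_pos(),m.current_grip_width()*85)
m.dwell(.3)
im,d=m.grab_frame("side");cv2.imwrite("pics/side1.png",cv2.resize(im[180:300,240:400,::-1],None,fx=4,fy=4))
m.set_gripper(.5);m.move_l([*e,.2],max_speed=.2);print(m.current_time())
im,d=m.grab_frame("top");cv2.imwrite("pics/top1.png",cv2.resize(im[145:235,285:385,::-1],None,fx=4,fy=4))
for c in("top","side"):
    if c=="side":m.grab_frame(c)
    for r in m.look_for(c,"lock_knob"):print(c,r["at"],r["confidence"])
E
```

```text
f [-0.3315  0.2819 -0.1534]
grip 12.91820003426411 34.45757567882538 [ 4.9841 13.3914  1.6536]
[ 29.5807   2.8674 -23.3971] [ 0.4962 -0.0256  0.0916] 12.878740031441993
7.45
side [0.4995, -0.0313, 0.0912] 0.5
```

View pics/side1.png

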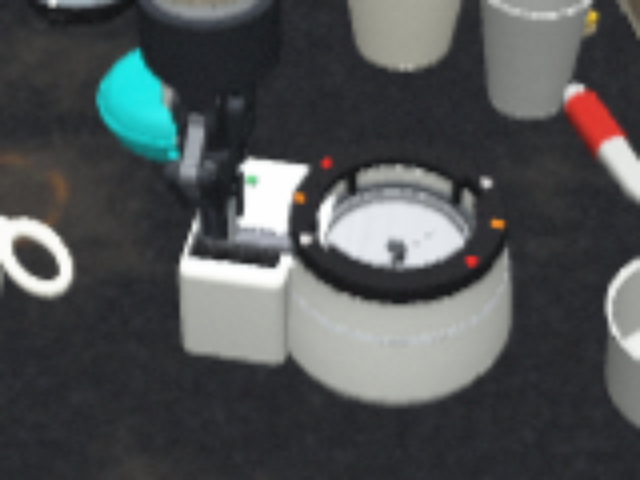

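The slide was pulled against its stop, with a 30 N reaction. The side picture shows the fingers at the console front (215,230) and the front gap free. I'll check the blue grip in a fresh frame, then fetch the lid.

```bash
cat >> h.py <<'E'
def blue():
    im,d=m.grab_frame("side");P=cloud("side",d).reshape(-1,3);C=im.reshape(-1,3).astype(int)
    b=(np.hypot(P[:,0]-.5,P[:,1]+.03)<.07)&(P[:,2]>.1)&(P[:,2]<.112)&(C[:,2]>C[:,0]+40)&(C[:,2]>100)
    p=P[b].mean(0)[:2]-G; c,s=np.cos(GY),np.sin(GY);return b.sum(),p[0]*c+p[1]*s,-p[0]*s+p[1]*c
E
python3 - <<'E'
from h import *
np.set_printoptions(precision=4,suppress=True)
L=np.array([.4456,.3308]);Y=1.04+np.pi/2
p=m.current_ee_pos();m.move_l([p[0]-.02,p[1]+.12,.25],max_speed=.3)
print("blue",blue())
m.set_gripper(.65,60)
m.move_ptp([*L,.16],Rd(Y));print(m.current_qpos())
m.move_l([*L,.051],max_speed=.1);print("f",m.current_force())
m.set_gripper(0,60);print("grip",m.current_grip_width()*85,m.current_grip_force(),m.current_force())
m.move_l([*L,.20],max_speed=.15);m.dwell(.2);print(m.current_force(),m.current_ee_pos(),m.current_time())
for c in("side","top"):
    im,d=m.grab_frame(c);np.save(c+"2.npy",d);np.save(c+"2i.npy",im);p=pix(c,[*L,.18]).astype(int)
    cv2.imwrite(f"pics/{c}2.png",cv2.resize(im[max(0,p[1]-60):p[1]+60,max(0,p[0]-75):p[0]+75,::-1],(600,480)))
E
```

```text
blue (np.int64(26), np.float64(-0.09927179957375148), np.float64(-0.03026107946733001))
[ 0.5535  0.443   1.7072 -0.0002  0.9911 -2.0545]
f [ 0.151  -0.2909 -0.7932]
grip 16.67724492535699 61.224467754364014 [-1.404 -0.568  3.679]
[-0.1141 -0.5352 -0.7673] [0.4454 0.3306 0.1993] 12.5833
```

View pics/side2.png

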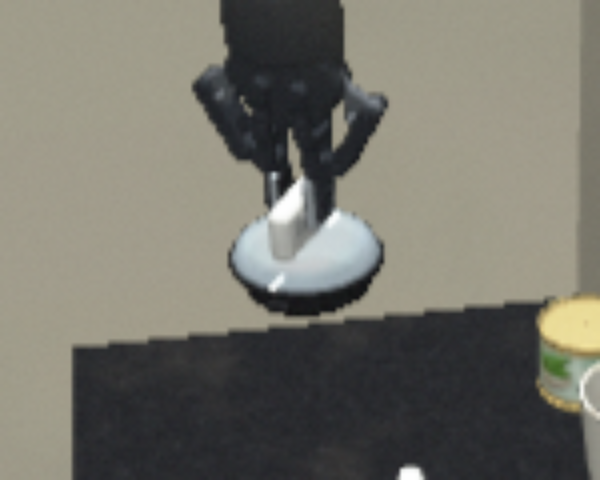

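The clear lid is held upright by the bar. I'll carry it over the collar and measure its flange there with the same cameras, so their bias cancels.

```bash
cat >> h.py <<'E'
from scipy.optimize import least_squares
def flange(c,T,zo):  # T: tcp xy, zo: lid origin height; fit 53 mm circle to silhouette of flange (z band)
    im,d=m.grab_frame(c);P=cloud(c,d).reshape(-1,3)
    Q=P[(d.ravel()>0)&(np.hypot(P[:,0]-T[0],P[:,1]-T[1])<.075)&(P[:,2]>zo+.017)&(P[:,2]<zo+.032)]
    a=np.arctan2(Q[:,1]-T[1],Q[:,0]-T[0]);r=np.hypot(Q[:,0]-T[0],Q[:,1]-T[1])
    b=(a//.1).astype(int);E=np.array([Q[b==k][r[b==k].argsort()[-2:]].mean(0)[:2] for k in np.unique(b) if (b==k).sum()>3 and r[b==k].max()>.045])
    f=lambda p:np.hypot(E[:,0]-p[0],E[:,1]-p[1])-p[2]
    s=least_squares(f,[*T,.053],loss="soft_l1",f_scale=.001);return s.x,len(E),np.abs(s.fun).mean(),im
E
python3 - <<'E'
from h import *
np.set_printoptions(precision=4,suppress=True)
T=G+np.array([.001,.0015]);R=Rd(GY+.61+np.pi/2)
m.move_l([.50,.15,.23],R,max_speed=.2)
m.move_l([*T,.19],R,max_speed=.12);m.dwell(.3);t=m.current_ee_pos();print(t,m.current_qpos(),m.current_force())
for c in("side","top"):
    s,n,e,im=flange(c,t[:2],t[2]-.051);print(c,s,n,e,"minus tcp",s[:2]-t[:2])
    p=pix(c,[*T,.14]).astype(int);cv2.imwrite(f"pics/{c}3.png",cv2.resize(im[p[1]-60:p[1]+60,p[0]-75:p[0]+75,::-1],(600,480)))
print(m.current_time())
E
```

```text
[ 0.5968 -0.0358  0.1901] [-0.1377  0.48    1.5646  0.      1.0969 -1.9427] [ 0.2369  0.1932 -1.8704]
side [ 0.5991 -0.0388  0.0514] 30 0.0004946790908536768 minus tcp [ 0.0024 -0.003 ]
top [ 0.5922 -0.0349  0.0523] 2 3.489941858766943e-08 minus tcp [-0.0046  0.0009]
16.1167
```

View pics/side3.png

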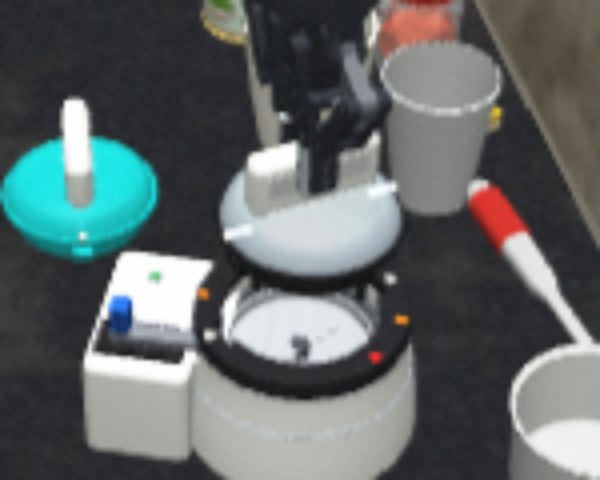

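Run:
```python
from h import *
def ray(cam,u,v,z):
    a,b=world(cam,np.array([u,u]),np.array([v,v]),np.array([1.,2.]));return a+(b-a)*(z-a[2])/(b[2]-a[2])
T=G+np.array([.001,.0015]);p=pix("side",[*T,.14]).astype(int);t=np.array([.5968,-.0358])
f=lambda x,y,z:ray("side",p[0]-75+(x+.5)/4-.5,p[1]-60+(y+.5)/4-.5,z)[:2]
u=np.array([np.cos(.234),np.sin(.234)]);v=np.array([-u[1],u[0]])
for z in(.161,.165):
    A,B=f(224,234,z),f(398,187,z);q=B-A;o=(A+B)/2-t;print(z,np.hypot(*q),np.arctan2(q[1],q[0]),o,"along",o@u,"across",o@v)
A,B=f(211,335,.095),f(389,280,.095);q=B-A;print("dots",np.hypot(*q),np.arctan2(q[1],q[0]),(A+B)/2)
```

```text
0.161 0.105951199226211 0.20136032528340853 [0.00501791 0.00364528] along 0.0057263859497858295 across 0.002382426164664159
0.165 0.10534620484285495 0.20136032528340833 [ 0.00384    -0.00089307] along 0.0035282671403226522 across -0.0017591162520657984
dots 0.11340444551336407 0.23016634281593543 [ 0.59598255 -0.03959454]
```

```bash
cat >> h.py <<'E'
U=np.array([np.cos(GY+.61),np.sin(GY+.61)]);W=np.array([-U[1],U[0]])
def down(T,z,zend,fmax=10,step=.001):
    while z>zend-1e-6:
        m.move_l([*T,z],max_speed=.03);f=np.array(m.current_force());p=np.array(m.current_ee_pos())
        print(round(z,4),"p",p.round(4),"f u,v,z",(f[:2]@U).round(1),(f[:2]@W).round(1),f[2].round(1),"tz",round(m.current_ft_torque()[2],2))
        if f[2]>fmax:break
        z-=step
    return z
E
python3 - <<'E'
from h import *
T=np.array([.5928,-.0360])
m.move_l([*T,.150],max_speed=.1);m.dwell(.2)
z=down(T,.148,.134);print(z,m.current_time())
E
```

```text
0.148 p [ 0.5928 -0.036   0.148 ] f u,v,z -0.0 -0.2 -0.9 tz 0.0
0.147 p [ 0.5928 -0.036   0.1469] f u,v,z 0.5 0.7 -1.2 tz 0.03
0.146 p [ 0.5928 -0.036   0.1459] f u,v,z -0.1 -0.1 -0.7 tz -0.01
0.145 p [ 0.5928 -0.036   0.1449] f u,v,z 0.0 0.5 -0.9 tz 0.04
0.144 p [ 0.5928 -0.036   0.1439] f u,v,z -0.5 0.3 -0.4 tz -0.05
0.143 p [ 0.5928 -0.036   0.1429] f u,v,z 0.1 -0.7 -0.8 tz -0.01
0.142 p [ 0.5927 -0.036   0.1419] f u,v,z -0.7 -0.1 -0.7 tz 0.03
0.141 p [ 0.5928 -0.036   0.1409] f u,v,z 0.1 -0.5 -2.0 tz -0.01
0.14 p [ 0.5928 -0.036   0.1399] f u,v,z 0.2 -0.3 -1.5 tz 0.03
0.139 p [ 0.5928 -0.036   0.1389] f u,v,z 0.5 -0.3 -1.1 tz 0.01
0.138 p [ 0.5928 -0.036   0.1379] f u,v,z -0.3 0.1 -0.8 tz 0.02
0.137 p [ 0.5928 -0.036   0.1369] f u,v,z 1.1 0.3 -0.7 tz 0.01
0.136 p [ 0.5928 -0.036   0.1359] f u,v,z 0.9 -0.4 -1.2 tz 0.02
0.135 p [ 0.5927 -0.036   0.1349] f u,v,z 0.8 -0.3 -1.4 tz -0.04
0.134 p [ 0.5928 -0.036   0.1339] f u,v,z 0.3 0.5 -0.7 tz 0.02
0.13299999999999998 20.6167
```

Its lugs have passed into the gaps with no contact force. I'll continue down to the flange stop.

Run:
```python
from h import *
T=np.array([.5928,-.0360])
z=down(T,.132,.121,fmax=8);m.dwell(.3)
f=np.array(m.current_force());print(z,m.current_ee_pos(),f,m.current_time())
```

```text
0.132 p [ 0.5927 -0.036   0.1318] f u,v,z -0.9 0.1 -0.9 tz -0.04
0.131 p [ 0.5928 -0.036   0.1309] f u,v,z 0.1 -0.1 -1.0 tz 0.02
0.13 p [ 0.5928 -0.036   0.1299] f u,v,z -0.5 -0.2 -0.7 tz -0.01
0.129 p [ 0.5928 -0.036   0.1289] f u,v,z 1.1 0.7 -1.4 tz -0.0
0.128 p [ 0.5928 -0.036   0.1279] f u,v,z -0.3 0.3 -0.7 tz -0.04
0.127 p [ 0.5928 -0.036   0.1269] f u,v,z 0.4 0.3 -1.0 tz -0.01
0.126 p [ 0.5927 -0.036   0.1259] f u,v,z 0.2 0.5 -0.9 tz -0.04
0.125 p [ 0.5929 -0.036   0.1253] f u,v,z -1.6 0.7 3.5 tz -0.03
0.124 p [ 0.5929 -0.0359  0.1252] f u,v,z -5.3 3.1 12.5 tz -0.04
0.124 [ 0.59293192 -0.03589159  0.12515637] [-5.69350287  0.91755943 12.16594415] 23.1667
```

Seated at TCP z 0.1252, the expected height. Now I twist clockwise in small steps about the lid axis.

Run:
```python
from h import *
T=np.array([.5928,-.0360]);a=.002;c=T+a*U
m.set_gripper(0,90)
def yaw():
    R=np.array(m.current_tcp_rot());return np.arctan2(R[1,1],R[0,1])-np.pi/2
for k in np.linspace(0,.61,9):
    y=GY+.61-k;t=c-a*np.array([np.cos(y),np.sin(y)])
    m.move_l([*t,.1247],Rd(y+np.pi/2),max_speed=.01)
    print(round(k,3),"yaw",round(yaw()-GY,3),"tz",round(m.current_ft_torque()[2],3),np.round(m.current_force(),1),np.round(m.current_ee_pos(),4))
m.dwell(.3);print(m.current_ft_torque(),m.current_grip_force(),m.current_grip_width()*85,m.current_time())
im,d=m.grab_frame("side");np.save("side4i.npy",im)
p=pix("side",[*T,.12]).astype(int);cv2.imwrite("pics/side4.png",cv2.resize(im[p[1]-45:p[1]+45,p[0]-60:p[0]+60,::-1],(800,600),interpolation=cv2.INTER_CUBIC))
print("blue",blue())
```

```text
0.0 yaw 0.61 tz -0.04 [-3.3  1.8  8.2] [ 0.5929 -0.0359  0.1253]
0.076 yaw 0.534 tz 0.003 [-0.6  0.6  6.8] [ 0.5933 -0.0359  0.1253]
0.152 yaw 0.458 tz 0.0 [-0.7  1.4  7.3] [ 0.5933 -0.0357  0.1253]
0.229 yaw 0.381 tz 0.048 [-0.8  1.5  7.3] [ 0.5933 -0.0355  0.1253]
0.305 yaw 0.305 tz 0.066 [-0.1  2.9  6.7] [ 0.5933 -0.0353  0.1253]
0.381 yaw 0.229 tz 0.027 [1.1 2.8 7.2] [ 0.5933 -0.0351  0.1253]
0.458 yaw 0.153 tz 0.087 [-0.7  2.4  7.9] [ 0.5934 -0.0349  0.1253]
0.534 yaw 0.076 tz 0.14 [-1.6  2.9  6.9] [ 0.5934 -0.0347  0.1253]
0.61 yaw 0.0 tz 0.126 [-0.9  4.3  6.2] [ 0.5935 -0.0344  0.1253]
[0.35570638 0.1489428  0.12127682] 88.88483762741089 16.515272263854882 25.9333
blue (np.int64(28), np.float64(-0.0992190796720953), np.float64(-0.030498254943872156))
```

View pics/side4.png

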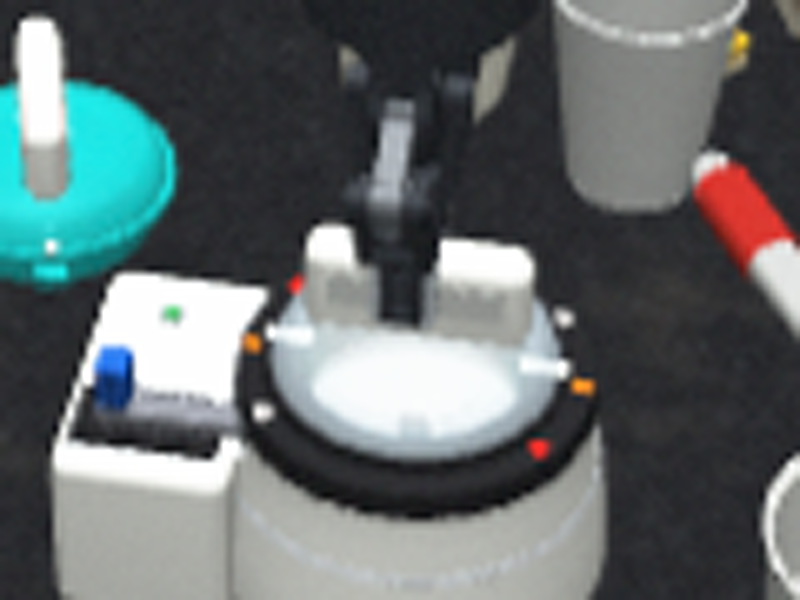

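The lid's stripes (290,333)–(545,367) and the orange marks (252,342)–(582,386) have the same slope. The lid is centred and home, the blue slide is still out, and the grip is firm, so I'm handing in.

Run:
```python
from h import *
m.dwell(.4);print(m.current_ee_pos(),m.current_grip_force(),m.current_ft_torque()[2]);print(m.sign_off())
```

```text
[ 0.59347033 -0.03446223  0.12533227] 88.88368248939514 0.14733750556253475
the job is handed in; nothing more can be done
None
```

The job is handed in, verdict not shown: slide out about 20 mm at its stop, lid home with its bar in line with the orange pulse marks, still gripped at 89 N, mug, bowls and spoon not touched; the twist torque read about 0.15 Nm against the 0.29 expected, so ring travel is judged from the lid's angle.

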